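# Press the sugar-paste plaque on the tilting decorating stand

### The job

Pick up the white smoother by its rib and use it (not the fingers) to sweep the three dried sugar-paste offcuts off the foot of the tilting stand onto the table. Then lay the smoother flat and flush on the sloping plaque, centred with its length running up the slope, and press gently until the spring-backed plaque has sunk about 5 mm, never so hard that it bottoms out. Finish while still gripping and pressing it there so that the paste bonds - do not let go or put it down - and leave the other things on the table where they are.

Things in the scene. Friction and masses are not known exactly. Their poses are not given: they have to be found in the camera images.
- smoother: white plastic fondant smoother, 160 g or so, at first lying flat on the table: a flat plate 130 (x) x 76 (y) x 10 (z) mm with an upright rib handle on its top, 96 (x) x 22 (y) mm, rising to 52 mm above the underside. Origin: centre of the underside; z points out of the top. Grip the rib across its 22 mm (along y) with the fingertips clear of the plate.
- stand: fixed wooden foot slab of the tilting stand, 24 mm high, x = -220 to +120, y = -100 to +100 mm from its origin, which is on the table; x is the horizontal direction in which the slope rises. Open flat part with the offcuts: x = -220 to -75, sides open. Behind it two hinge brackets (x = -74 to -50, y = +-82 to 94, 60 mm high) and the tilted platform.
- foot_front (a point): middle of the open front part of the foot, on its top surface, at x = -145, y = 0, z = 24 mm of the stand; axes as the stand's.
- plaque (a point): centre of the face of the sloping pale plaque, 170 (x, up the slope) x 130 (y, level) mm, on a plywood board 184 x 150; z points out of the face. Slope 15 to 30 degrees from level, locked by a stiff hinge. Hinge line 62 mm towards -x of the stand's origin, 52 mm above the table; this point is 85 mm up the slope from it and 33 mm out.
- pad (a joint): how far the plaque and its board have sunk into the platform along the face's normal, m: 0 at rest, 0.012 bottomed out. Springs: starts to give at about 1.5 N, then 1.5 N per mm (5 mm takes about 9 N). It sinks straight, without rocking.
- chip0: dried offcut, pale lilac disc 24 mm across, 9 mm thick, 11 g, lying on the open part of the foot. Origin: centre of the underside.
- chip1: dried offcut, pale lilac strip 26 x 15 x 9 mm, 11 g, lying on the open part of the foot. Origin: centre of the underside.
- chip2: dried offcut, pale lilac square 20 x 20 x 9 mm, 11 g, lying on the open part of the foot. Origin: centre of the underside.
- gel_jar: bystander: small jar, 40 mm across, 45 mm high, beside the stand. Origin: centre of the underside.
- cutter: bystander: brass tube cutter, 38 mm across, 45 mm high, on the other side of the stand. Origin: centre of the underside.
- veiner: bystander: grey petal mould, 42 x 34 x 16 mm, near the smoother. Origin: centre of the underside.
- nozzle: bystander: steel piping nozzle, cone 25 mm across and 36 mm high, near the smoother. Origin: centre of the underside.

How it is judged:
By the outcome, as a careful person would: the job done as asked, in the order asked, and still so for the second after the job is handed in, while the arm keeps its last pose, push and grip.
It also fails if it takes over 51 s, if anything falls off the work surface, if the arm or the gripper's body presses on something with over 40 N, if the wrist force passes 120 N, or if a joint passes its speed limit or range.

### The arm

A 6-joint arm with a two-finger parallel gripper is mounted at the origin on the work surface. World frame = base frame: x ahead of the robot, y to its left, z up, the work surface at z = 0. Lengths are in m, angles in rad, forces in N, time in s.
With the tool pointing down it reaches from about 0.275 to 0.825 m from the base axis. Payload 4.9 kg.
Tool frame: the origin (TCP) lies midway between the tips of the shut fingers; the grasp point (between the pads) lies 19 mm behind it (bot.grip_depth is the distance from the TCP to the grasp point, in m); y points along the fingers, x is the direction in which the jaws open and shut, and the axes are right-handed (so a half turn about y gives the same grasp; the last joint's range is limited). The gripper opens to 85 mm and grips with 20 to 120 N. Pads are 22 mm wide; open, the fingers measure 114 mm over their backs; the gripper's body (76 mm by 85 mm) begins 54 mm behind the grasp point. The pads swing forward as they close: fully open they stand 13 mm farther back than shut.
Start: joints at [-0.134, 0.326, -0.193, 1.052, 0, 1.437], TCP at [0.55, 0, 0.231] pointing down, gripper open.
Joint ranges: [-2.65, 2.65], [-0.97, 1.79], [-1.3, 1.35], [-1.93, 2.1], [-1.47, 1.37], [-3.14, 3.14]. Speed limits (rad/s): [2.57, 2.57, 3.14, 3.14, 3.14, 3.14].

### API

Orientations are given as a unit quaternion [w, x, y, z].
In Python, from cell import bot gives the robot as it stands. Calls block until the motion is done:
- bot.move_pose(position, orientation): joint-space move of the TCP to a pose.
- bot.move_linear(position, speed=0.15, rotation=None, until_force=None): straight line of the TCP; rotation=None keeps the orientation; speed is the mean speed in m/s. With until_force (N) it stops when the force on the tool has changed by that much, and returns True; else False.
- bot.goto_joints(angles): joint-space move.
- bot.set_gripper(opening, grasp_force=None): opening from 0.0 (shut) to 1.0 (fully open); grasp_force is the grip in N (None keeps the last); returns when the fingers have stopped.
- bot.wait(seconds).
- bot.solve_ik(position, orientation): joint angles nearest the present ones, or None.
- bot.camera(name): name is "scene" or "side" or "wrist"; returns the picture (400x640x3 uint8, red, green, blue); there is no depth.
- bot.calibration(name): a dict with "mtx" (3x3 intrinsics, pixels), "k1" (the pictures are not rectified: a ray, as slopes to the right and down, at radius r is drawn at 1 + k1 r^2 times it, then the intrinsics apply), "extrinsics" (4x4, takes a point from world to camera coordinates); the wrist camera has in their place "hand_eye" (4x4, takes a point from camera to tool coordinates, whose origin is the TCP and whose axes are the tool frame's). Camera axes: x right, y down, z forward; pixel columns grow to the right and rows downward; lengths in m; the calibration is good to about 2 mm. A picture is of the moment at which its call begins: read the wrist's pose just before it. calibration takes no time and is no camera call.
A pose or a line that the arm cannot do raises bot.PlanningError and nothing moves.
- bot.close_job(): hands the job in, once; it reports no verdict.
Trained networks look in the newest picture that a camera, given by its name, has taken for a name from the list of things; names that differ only in an ending like _2 or _b are one class to them, and where a whole thing is asked for, a point or a joint stands for the part that bears it (a point fixed in the world has none). Each returns a list of dicts, best first, with "confidence" (0 to 1); they miss things now and then, are a little off and sometimes report something else, mostly with a low value. They report only what shows in the picture. A call takes as long as a camera call.
- bot.search_frame(camera, thing): "bbox" ([left, top, width, height] in pixels, round what is visible of it).
Readings, each from a call of its own:
- bot.read_clock(): time.
- bot.read_joint_positions(): joint angles.
- bot.read_joint_vel(): joint speeds.
- bot.read_joint_efforts(): joint torques, N m.
- bot.read_position(): TCP position.
- bot.read_tool_rot(): TCP orientation.
- bot.read_ft_force(): force on the tool from outside, world axes, zero at the start.
- bot.read_moment(): the same for the moment, N m.
- bot.read_gripper_width(): opening from 0.0 (shut) to 1.0 (fully open).
Only numpy, scipy, OpenCV 4.12 (cv2) and the standard library are available. Lean on these libraries where they do the work, as an engineer would, in place of code of your own. Each camera call takes 0.05 s, during which the arm holds its last target. There are 200 camera calls.

## Working session

There is one attempt and no reset: what is moved stays moved. The work goes in short steps, each a Python script; the robot and the scene stay as the last script left them, time stands still between calls to the robot, and variables do not carry over. Pictures are saved under pics/ and viewed, about 8 in all and at most 12, crops included, and the job is handed in when it is done.

```bash
ls; mkdir -p pics
python3 - <<'E'
from cell import bot
import cv2,numpy as np
for c in ["scene","side","wrist"]:
    im=bot.camera(c); cv2.imwrite(f"pics/{c}0.png",im[:,:,::-1])
    k=bot.calibration(c); print(c,{a:np.round(np.array(b),4).tolist() for a,b in k.items()})
    for t in ["smoother","stand","plaque","chip0","chip1","chip2","gel_jar","cutter","veiner","nozzle"]:
        try: print(t,[(np.round(d["bbox"]).tolist(),round(d["confidence"],2)) for d in bot.search_frame(c,t)[:2]])
        except Exception as e: print(t,e)
print(bot.read_position(),bot.read_tool_rot(),bot.read_clock(),bot.grip_depth)
E
```

```text
pics
scene {'mtx': [[445.9008, 0.0, 322.0009], [0.0, 445.9008, 200.1129], [0.0, 0.0, 1.0]], 'k1': -0.0905, 'extrinsics': [[-0.2312, 0.9728, 0.0141, 0.1408], [0.8149, 0.2016, -0.5434, -0.4186], [-0.5315, -0.1142, -0.8393, 1.4781], [0.0, 0.0, 0.0, 1.0]]}
smoother [([386.0, 220.0, 36.0, 47.0], 0.73)]
stand []
plaque [([221.0, 167.0, 79.0, 51.0], 0.62), ([411.0, 273.0, 12.0, 15.0], 0.4)]
chip0 [([292.0, 158.0, 7.0, 6.0], 0.51), ([274.0, 154.0, 10.0, 10.0], 0.46)]
chip1 [([292.0, 158.0, 7.0, 6.0], 0.51), ([274.0, 154.0, 10.0, 10.0], 0.46)]
chip2 [([292.0, 158.0, 7.0, 6.0], 0.51), ([274.0, 154.0, 10.0, 10.0], 0.46)]
gel_jar [([306.0, 227.0, 18.0, 23.0], 0.81)]
cutter [([195.0, 209.0, 17.0, 19.0], 0.63)]
veiner [([386.0, 188.0, 15.0, 17.0], 0.54), ([219.0, 169.0, 83.0, 50.0], 0.45)]
nozzle [([291.0, 158.0, 6.0, 5.0], 0.53), ([414.0, 273.0, 6.0, 14.0], 0.48)]
side {'mtx': [[481.4233, 0.0, 313.9189], [0.0, 481.4233, 210.4801], [0.0, 0.0, 1.0]], 'k1': -0.0671, 'extrinsics': [[0.8112, -0.5846, 0.0148, -0.4757], [-0.2918, -0.4267, -0.856, 0.2533], [0.5067, 0.6901, -0.5167, 0.8625], [0.0, 0.0, 0.
[... 810 characters left out ...]
[([316.0, 3.0, 34.0, 11.0], 0.7)]
stand [([268.0, 276.0, 173.0, 99.0], 0.66), ([145.0, 215.0, 308.0, 159.0], 0.6)]
plaque [([269.0, 274.0, 174.0, 100.0], 0.73)]
chip0 [([215.0, 347.0, 18.0, 20.0], 0.76), ([212.0, 318.0, 12.0, 15.0], 0.75)]
chip1 [([215.0, 347.0, 18.0, 20.0], 0.76), ([212.0, 318.0, 12.0, 15.0], 0.75)]
chip2 [([215.0, 347.0, 18.0, 20.0], 0.76), ([212.0, 318.0, 12.0, 15.0], 0.75)]
gel_jar [([392.0, 164.0, 46.0, 46.0], 0.77), ([268.0, 275.0, 174.0, 99.0], 0.43)]
cutter [([212.0, 317.0, 14.0, 18.0], 0.35)]
veiner [([207.0, 1.0, 49.0, 26.0], 0.59)]
nozzle []
[5.50034364e-01 1.45130549e-05 2.31275759e-01] [-7.07104832e-01  7.07108730e-01  2.21527405e-05 -3.31753080e-06] 1.65 0.0187
```

Run:
```python
import cv2
a=cv2.imread("pics/scene0.png")[130:300,180:440]; cv2.imwrite("pics/s1.png",cv2.resize(a,None,fx=3,fy=3,interpolation=2))
a=cv2.imread("pics/side0.png")[170:370,200:460]; cv2.imwrite("pics/d1.png",cv2.resize(a,None,fx=3,fy=3,interpolation=2))
```

```text
(no output)
```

View pics/s1.png

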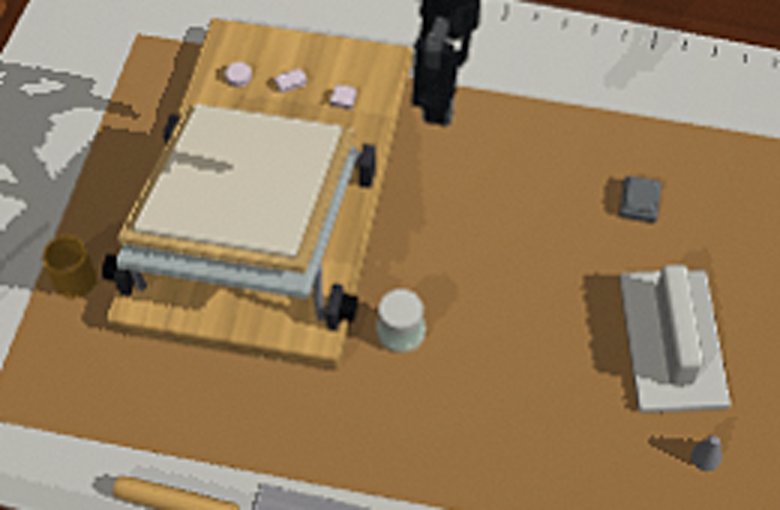

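View pics/d1.png

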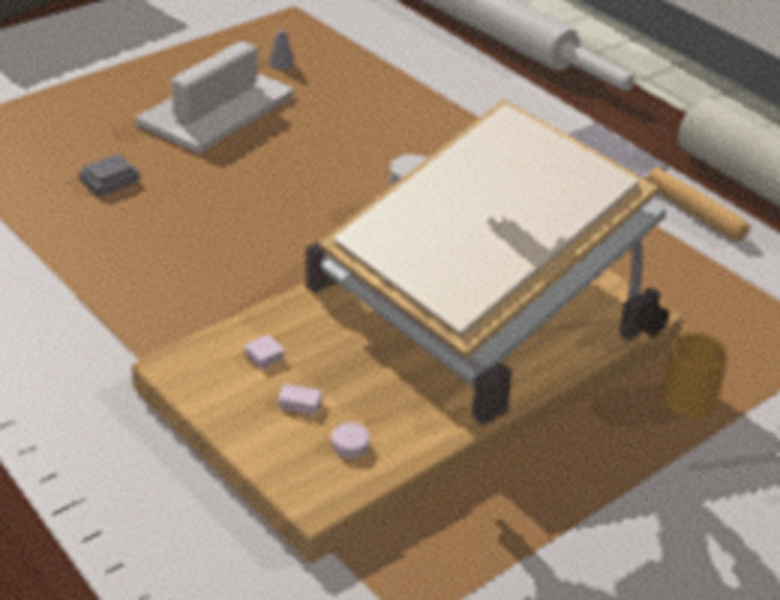

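View pics/wrist0.png

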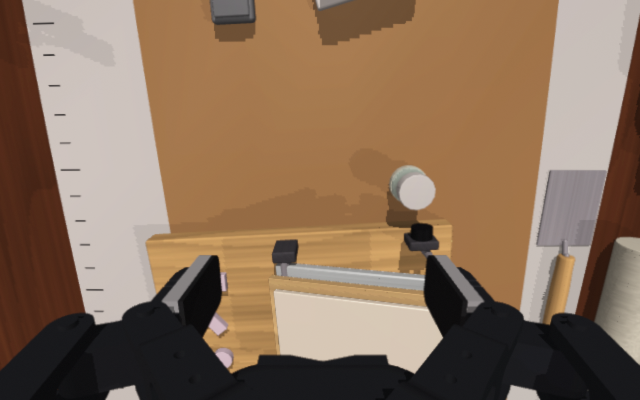

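```bash
cat > h.py <<'E'
from cell import bot
import numpy as np, cv2
from scipy.optimize import least_squares
from scipy.spatial.transform import Rotation as R
def cal(c):
    k=bot.calibration(c); return {a:np.array(b) for a,b in k.items()}
def ext(c,pos=None,quat=None):
    k=cal(c)
    if c!="wrist": return k["extrinsics"]
    T=np.eye(4); T[:3,:3]=R.from_quat(np.roll(quat,-1)).as_matrix(); T[:3,3]=pos
    return np.linalg.inv(T@k["hand_eye"])
def proj(P,c,E):
    k=cal(c); P=np.atleast_2d(P); q=P@E[:3,:3].T+E[:3,3]; s=q[:,:2]/q[:,2:]
    s=s*(1+k["k1"]*(s**2).sum(1,keepdims=True)); return s*[k["mtx"][0,0],k["mtx"][1,1]]+k["mtx"][:2,2]
def unproj(uv,z,c,E):
    k=cal(c); s0=(np.array(uv,float)-k["mtx"][:2,2])/[k["mtx"][0,0],k["mtx"][1,1]]; s=s0.copy()
    for _ in range(10): s=s0/(1+k["k1"]*(s@s))
    d=E[:3,:3].T@np.array([s[0],s[1],1]); o=-E[:3,:3].T@E[:3,3]; return o+d*(z-o[2])/d[2]
def Rz(a): return R.from_euler('z',a).as_matrix()
def stand_pts(p,L): return np.atleast_2d(L)@Rz(p[2]).T+[p[0],p[1],0]
def plq(sl,X,Y,sink=0): # plaque-local -> stand-local
    c,s=np.cos(sl),np.sin(sl); a=85+X; n=33-sink
    return np.array([-62+a*c-n*s,Y,52+a*s+n*c])/1e3
E
python3 - <<'E'
from h import *
sc=lambda u,v:(u/3+180-1/3,v/3+130-1/3); sd=lambda u,v:(u/3+200-1/3,v/3+170-1/3)
F=lambda x,y,z=24: np.array([x,y,z])/1e3
obs=[("scene",sc(213,20),F(-220,-100)),("scene",sc(413,46),F(-220,100)),("scene",sc(338,352),F(120,100)),("scene",sc(110,322),F(120,-100)),
("side",sd(135,368),F(-220,100)),("side",sd(308,540),F(-220,-100)),("side",sd(682,318),F(120,-100))]
pq=[("scene",sc(190,107),-85,-65),("scene",sc(352,127),-85,65),("scene",sc(297,255),85,65),("scene",sc(135,232),85,-65),
("side",sd(333,240),-85,65),("side",sd(462,335),-85,-65),("side",sd(640,185),85,-65),("side",sd(506,106),85,65)]
def f(p):
    r=[proj(stand_pts(p,L),c,ext(c))[0]-uv for c,uv,L in obs]+[proj(stand_pts(p,plq(p[3],X,Y)),c,ext(c))[0]-uv for c,uv,X,Y in pq]
    return np.ravel(r)
s=least_squares(f,[.6,-.1,0.1,.35],loss='soft_l1'); print("stand",s.x,np.degrees(s.x[2:])); print(f(s.x).reshape(-1,2).round(1).tolist())
ps=s.x
so=[("scene",sc(622,275),F(-65,-38,10)),("scene",sc(705,270),F(-65,38,10)),("scene",sc(731,405),F(65,38,10)),("scene",sc(641,408),F(65,-38,10)),
("scene",sc(665,268),F(-48,-11,52)),("scene",sc(688,266),F(-48,11,52)),("side",sd(138,120),F(-65,-38,10)),("side",sd(292,95),F(65,-38,10)) ]
so[-2:]=[("side",sd(138,120),F(-65,-38,10)) ,("side",sd(200,150),F(65,-38,0)) ,("side",sd(174,80),F(-48,-11,52)),("side",sd(257,45),F(48,11,52))]
for k in range(2):
  if k==1: so=[o for o in so if o[0]=="scene"]
  def g(p): return np.ravel([proj(stand_pts(p,L),c,ext(c))[0]-uv for c,uv,L in so])
  s=least_squares(g,[.65,.2,0.1],loss='soft_l1'); print("smoother",s.x,g(s.x).reshape(-1,2).round(1).tolist())
for n,uv1,uv2 in [("chip0",sc(239,73),sd(350,437)),("chip1",sc(291,78),sd(300,397)),("chip2",sc(343,95),sd(265,349))]:
    for c,uv in(("scene",uv1),("side",uv2)):
        w=unproj(uv,.0315,c,ext(c)); L=Rz(ps[2]).T@(w-[ps[0],ps[1],0]); print(n,c,w.round(4),"stand-local",(L*1e3).round(1))
for n,b,z in [("jar",(306,227,18,23),.022),("cutter",(195,209,17,19),.022),("veiner",(386,188,15,17),.008),("nozzle",(411,273,12,15),.018)]:
    w=unproj((b[0]+b[2]/2,b[1]+b[3]/2),z,"scene",ext("scene"));print(n,w.round(3),(Rz(ps[2]).T@(w-[ps[0],ps[1],0])*1e3).round(0))
E
```

```text
stand [ 0.57662833 -0.16301412  0.06285204  0.26672786] [ 3.60115646 15.28238082]
[[-1.3, -1.7], [-0.5, -1.0], [0.2, 1.6], [-1.7, -1.2], [-2.5, -1.5], [0.9, -0.2], [0.4, -1.6], [1.8, -1.6], [-3.6, -1.2], [-0.5, 0.8], [-0.7, -0.1], [-0.2, -1.4], [-0.3, -1.8], [-0.3, -0.7], [-0.4, 0.2]]
smoother [0.59791221 0.21377622 0.25571384] [[0.6, -1.2], [1.6, 0.0], [0.0, 0.5], [-0.5, 0.1], [-0.1, -1.7], [0.8, -1.1], [18.9, 7.5], [31.4, -18.1], [3.5, 0.9], [-5.1, -3.0]]Traceback (most recent call last):
  File "<stdin>", line 19, in <module>
    return func(*args, **kwargs)
    result = trf(vector_fun.fun, vector_fun.jac, x0, f0, J0, lb, ub, ftol, xtol,
                 gtol, max_nfev, x_scale, loss_function, tr_solver,
                 tr_options.copy(), verbose, callback=callback_wrapped)
    return trf_no_bounds(
        fun, jac, x0, f0, J0, ftol, xtol, gtol, max_nfev, x_scale,
        loss_function, tr_solver, tr_options, verbose, callback=callback)
    J = jac(x)
    self._update_jac()
    ~~~~~~~~~~~~~~~~^^
    self.J = self.jac_wrapped(xp_copy(self.x), f0=self.f)
             ~~~~~~~~~~~~
[... 498 characters left out ...]
                   ^^^
    df = [f_eval - f0 for f_eval in f_evals]
                                    ^^^^^^^
    f = np.atleast_1d(self.fun(x, *self.args, **self.kwargs))
                      ~~~~~~~~^^^^^^^^^^^^^^^^^^^^^^^^^^^^^^
    return np.atleast_1d(self.fun(x))
                         ~~~~~~~~^^^
    return self.f(x, *self.args, **self.kwargs)
           ~~~~~~^^^^^^^^^^^^^^^^^^^^^^^^^^^^^^
  File "<stdin>", line 18, in g
  File "h.py", line 13, in proj
    k=cal(c); P=np.atleast_2d(P); q=P@E[:3,:3].T+E[:3,3]; s=q[:,:2]/q[:,2:]
  File "h.py", line 6, in cal
    k=bot.calibration(c); return {a:np.array(b) for a,b in k.items()}
ValueError: time passes only in moves, steps and waits
```

```bash
sed -i 's/^def cal(c):/import functools\n@functools.lru_cache\ndef cal(c):/' h.py
python3 - <<'E'
from h import *
import json
q=[-.7071068,.7071068,0,0]; out={}
for n,p in (("st",[.55,-.17,.34]),("sm",[.6,.19,.26])):
    bot.move_pose(p,q); bot.wait(.2)
    pos=bot.read_position(); rot=bot.read_tool_rot(); im=bot.camera("wrist")
    cv2.imwrite(f"pics/w_{n}.png",im[:,:,::-1]); out[n]=[list(map(float,pos)),list(map(float,rot))]
    a=im[:,:,::-1]
    a=a[0:330,100:540] if n=="st" else a[0:400,60:580]
    f=800/a.shape[1] if a.shape[1]/a.shape[0]>4/3 else 600/a.shape[0]
    f=min(f,1.5) if n=="sm" else f
    cv2.imwrite(f"pics/w_{n}c.png",cv2.resize(a,None,fx=f,fy=f,interpolation=2)); print(n,f,pos)
    if n=="sm":
        for t in ["smoother","veiner","nozzle"]: print(t,[(np.round(d["bbox"]).tolist(),round(d["confidence"],2)) for d in bot.search_frame("wrist",t)[:2]])
json.dump(out,open("poses.json","w")); print(bot.read_clock())
E
```

```text
st 1.8181818181818181 [ 0.54981027 -0.16836905  0.33900252]
sm 1.5 [0.60047584 0.18876484 0.26038829]
smoother [([256.0, 100.0, 126.0, 93.0], 0.8)]
veiner [([186.0, 173.0, 41.0, 32.0], 0.61)]
nozzle [([395.0, 100.0, 24.0, 22.0], 0.79)]
4.5167
```

View pics/w_stc.png

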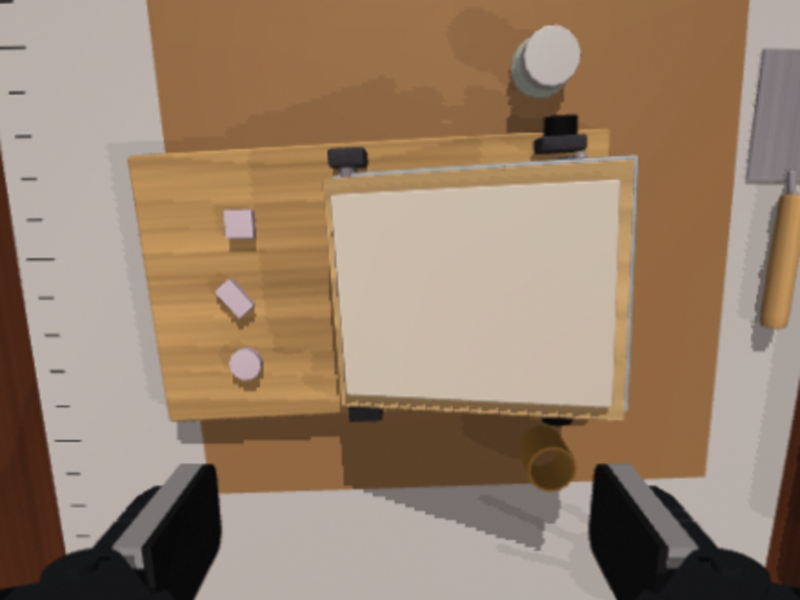

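View pics/w_smc.png

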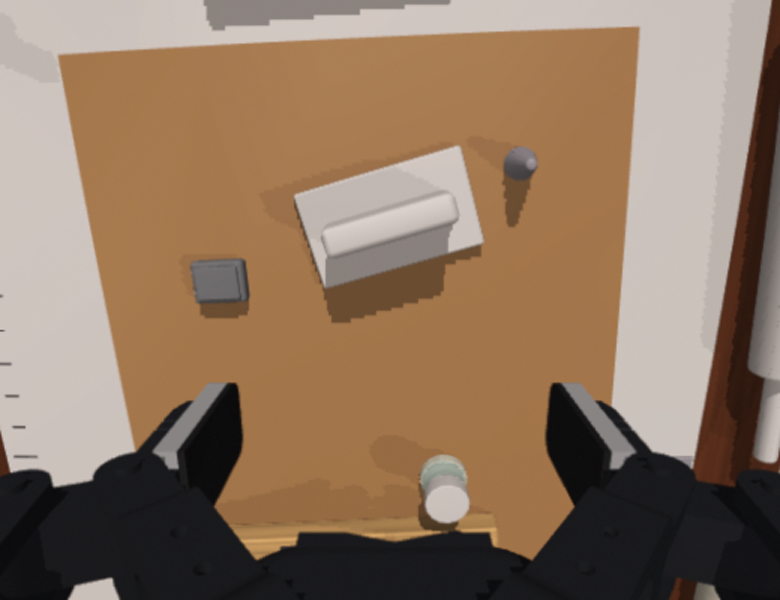

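```bash
cat > fit.py <<'E'
from h import *
import json
P=json.load(open("poses.json"))
Es={"scene":ext("scene"),"side":ext("side"),"wst":ext("wrist",*P["st"]),"wsm":ext("wrist",*P["sm"])}
cn=lambda c:"wrist" if c[0]=="w" else c
sc=lambda u,v:("scene",(u/3+180-1/3,v/3+130-1/3)); sd=lambda u,v:("side",(u/3+200-1/3,v/3+170-1/3))
ws=lambda u,v:("wst",((u+.5)/1.81818+100-.5,(v+.5)/1.81818-.5)); wm=lambda u,v:("wsm",((u+.5)/1.5+60-.5,(v+.5)/1.5-.5))
F=lambda x,y,z=24: np.array([x,y,z])/1e3
W={"scene":1/2.2,"side":1/2.2,"wst":1,"wsm":1}
obs=[(sc(213,20),F(-220,-100)),(sc(413,46),F(-220,100)),(sc(338,352),F(120,100)),(sc(110,322),F(120,-100)),
(sd(135,368),F(-220,100)),(sd(308,540),F(-220,-100)),(sd(682,318),F(120,-100)),(ws(130,156),F(-220,100)),(ws(170,420),F(-220,-100)),(ws(607,130),F(120,100))]
C=[(-85,-65),(-85,65),(85,65),(85,-65)]
pq=[(sc(190,107),C[0]),(sc(352,127),C[1]),(sc(297,255),C[2]),(sc(135,232),C[3]),(sd(333,240),C[1]),(sd(462,335),C[0]),(sd(640,185),C[3]),(sd(506,106),C[2]),
(ws(333,196),C[1]),(ws(619,181),C[2]),(ws(611,409),C[3]),(ws(347,393),C[0])]
def res(p,full=False,only=None):
    r=[]
    for (c,uv),L in obs+[(o,plq(p[3],*xy)) for o,xy in pq]:
        if only and c not in only: continue
        r.append((proj(stand_pts(p,L),cn(c),Es[c])[0]-uv)*W[c])
    return np.ravel(r)
for only in (None,["wst"],["scene","side"]):
    s=least_squares(res,[.57,-.16,.06,.3],kwargs=dict(only=only),loss='soft_l1'); print("stand",only,s.x.round(4),np.degrees(s.x[2:]).round(2),"rms",np.sqrt(np.mean(s.fun**2)).round(2))
    if only is None: ps=s.x; print(res(ps).reshape(-1,2).round(1).tolist())
so=[(sc(622,275),F(-65,-38,10)),(sc(705,270),F(-65,38,10)),(sc(731,405),F(65,38,10)),(sc(641,408),F(65,-38,10)),
(sd(138,120),F(-65,38,10)),(sd(292,95),F(65,-38,10)),
(wm(295,196),F(-65,38,10)),(wm(461,147),F(65,38,10)),(wm(482,243),F(65,-38,10)),(wm(325,287),F(-65,-38,10)),(wm(322,230),F(-48,11,51)),(wm(328,255),F(-48,-11,51)),(wm(458,222),F(48,-11,51)),(wm(450,194),F(48,11,51))]
def g(p,only=None): return np.ravel([(proj(stand_pts(p,L),cn(c),Es[c])[0]-uv)*W[c] for (c,uv),L in so if not only or c in only])
for only in (None,["wsm"],["scene","side"]):
    s=least_squares(g,[.6,.21,.25],kwargs=dict(only=only),loss='soft_l1'); print("smoother",only,s.x.round(4),"rms",np.sqrt(np.mean(s.fun**2)).round(2))
    if only is None: pm=s.x; print(g(pm).reshape(-1,2).round(1).tolist())
loc=lambda w:(Rz(ps[2]).T@(w-[ps[0],ps[1],0])*1e3).round(1)
for n,(c,uv) in [("chip0",ws(245,364)),("chip1",ws(236,297)),("chip2",ws(238,222))]:
    w=unproj(uv,.033,"wrist",Es[c]); print(n,w.round(4),loc(w))
for n,(c,uv),z in [("jar",ws(551,56),.045),("cutter",ws(550,467),.045),("veiner",wm(220,281),.016),("nozzle",wm(520,163),.01)]:
    w=unproj(uv,z,"wrist",Es[c]); print(n,w.round(3),loc(w))
json.dump(dict(ps=ps.tolist(),pm=pm.tolist()),open("est.json","w"))
E
python3 fit.py
```

```text
stand None [ 0.5785 -0.1641  0.0532  0.2889] [ 3.05 16.56] rms 0.88
[[-0.5, -0.7], [-0.2, -0.1], [-0.4, 1.1], [-1.2, -0.5], [-0.7, -1.0], [0.4, -0.4], [0.7, -0.6], [-2.2, -0.3], [-0.9, 1.2], [2.7, -0.5], [0.7, -0.7], [-1.8, -0.3], [-0.7, 0.1], [-0.8, -0.6], [0.3, -0.7], [-0.0, -0.8], [0.2, -0.7], [0.3, -0.4], [-1.4, -0.3], [0.9, 0.1], [0.4, -0.5], [-0.4, 1.2]]
stand ['wst'] [ 0.5791 -0.164   0.0528  0.3045] [ 3.03 17.45] rms 1.2
stand ['scene', 'side'] [ 0.5767 -0.163   0.0635  0.2673] [ 3.64 15.31] rms 0.6
smoother None [0.598  0.2113 0.2745] rms 1.33
[[-0.4, -0.5], [0.1, -0.2], [-0.3, 0.0], [-0.4, 0.1], [-0.3, -0.8], [0.5, -1.3], [-1.5, -1.2], [-0.1, -1.3], [1.7, 0.6], [-0.8, 1.0], [-2.9, 0.0], [-0.4, 3.6], [2.3, 0.5], [2.4, -1.9]]
smoother ['wsm'] [0.5981 0.2113 0.2738] rms 1.7
smoother ['scene', 'side'] [0.598 0.212 0.288] rms 0.52
chip0 [ 0.4303 -0.2253  0.033 ] [-151.2  -53.3   33. ]
chip1 [ 0.427  -0.1748  0.033 ] [-151.8   -2.6   33. ]
chip2 [ 0.432  -0.1215  0.033 ] [-144.    50.3   33. ]
jar [ 0.643 -0.016  0.045] [ 72.7 144.8  45. ]
cutter [ 0.661 -0.303  0.045] [  75.1 -142.9   45. ]
veiner [0.466 0.165 0.016] [-94.6 334.3  16. ]
nozzle [0.695 0.253 0.01 ] [138.1 410.2  10. ]
```

```bash
cat >> h.py <<'E'
import json
def Q(M): return np.roll(R.from_matrix(M).as_quat(),1)
def toolM(Rs,sgn): # smoother rotation -> tool rotation
    x=sgn*Rs[:,1]; y=-Rs[:,2]; return np.c_[x,y,np.cross(x,y)]
def plaqueM(yaw,sl): return Rz(yaw)@R.from_euler('y',-sl).as_matrix()
H=.0165 # TCP above underside
def tcp(p,M,h=H): return np.asarray(p)+M[:,2]*h
E
python3 - <<'E'
from h import *
d=json.load(open("est.json")); ps,pm=d["ps"],d["pm"]
for sg in (1,-1):
    print(sg)
    Mm=Rz(pm[2]); Ms=Rz(ps[2]); Mp=plaqueM(ps[2],ps[3])
    S=lambda x,y,z: stand_pts(ps,np.array([x,y,z])/1e3)[0]
    pl=stand_pts(ps,plq(ps[3],0,0))[0]
    for p,M in [([pm[0],pm[1],.1],Mm),([pm[0],pm[1],0],Mm),(S(-152,130,80),Ms),(S(-152,130,26),Ms),(S(-152,-95,26),Ms),(pl+Mp[:,2]*.05,Mp),(pl,Mp)]:
        q=bot.solve_ik(tcp(p,M),Q(toolM(M,sg))); print(np.round(p,3),None if q is None else np.round(q,2))
E
```

```text
1
[0.598 0.211 0.1  ] [ 0.22  0.57 -0.11  0.89  0.   -0.05]
[0.598 0.211 0.   ] [ 0.22  0.68 -0.2   0.69  0.   -0.05]
[ 0.42  -0.042  0.08 ] [-0.28  0.25 -0.7   0.62  0.   -0.33]
[ 0.42  -0.042  0.026] [-0.28  0.34 -0.76  0.47  0.   -0.33]
[ 0.432 -0.267  0.026] [-0.7   0.46 -0.54  0.57  0.   -0.75]
[ 0.574 -0.164  0.156] [-0.48  0.27 -0.48  0.57  0.15 -0.52]
[ 0.589 -0.164  0.108] [-0.47  0.35 -0.51  0.46  0.14 -0.5 ]
-1
[0.598 0.211 0.1  ] [ 0.22  0.57 -0.11  0.89  0.    3.09]
[0.598 0.211 0.   ] [ 0.22  0.68 -0.2   0.69  0.    3.09]
[ 0.42  -0.042  0.08 ] [-0.28  0.25 -0.7   0.62  0.    2.81]
[ 0.42  -0.042  0.026] [-0.28  0.34 -0.76  0.47  0.    2.81]
[ 0.432 -0.267  0.026] [-0.7   0.46 -0.54  0.57  0.    2.39]
[ 0.574 -0.164  0.156] [-0.48  0.27 -0.48  0.57  0.15  2.63]
[ 0.589 -0.164  0.108] [-0.47  0.35 -0.51  0.46  0.14  2.64]
```

Run:
```python
from h import *
d=json.load(open("est.json")); ps,pm=d["ps"],d["pm"]
M=Rz(pm[2]); q=Q(toolM(M,1)); p=np.array([pm[0],pm[1],0])
bot.move_pose(tcp(p+[0,0,.10],M),q)
print(bot.move_linear(tcp(p,M),speed=.08,until_force=8), bot.read_position()[2])
bot.set_gripper(.0,grasp_force=60); print("w",bot.read_gripper_width()); 
print("grasp pose",bot.read_position(),bot.read_tool_rot())
bot.move_linear(tcp(p+[0,0,.11],M),speed=.1); bot.wait(.2)
pos,rot=bot.read_position(),bot.read_tool_rot(); im=bot.camera("wrist"); cv2.imwrite("pics/g.png",im[:,:,::-1])
print(bot.read_ft_force(),bot.read_moment(),bot.read_clock(),pos,rot)
json.dump([pos.tolist(),rot.tolist()],open("g.json","w"))
im2=bot.camera("side"); cv2.imwrite("pics/gs.png",im2[:,:,::-1])
a=im[:,140:500,::-1]; b=im2[60:360,150:450,::-1]
cv2.imwrite("pics/gc.png",np.hstack([a,cv2.resize(b,(400,400),interpolation=2)]))
```

```text
False 0.017155514041637208
w 0.2440697439100807
grasp pose [0.59827193 0.21136526 0.01674898] [-0.42680202  0.42699459  0.56385363 -0.56354657]
[ 0.31163592  0.26660766 -2.04255031] [-0.00216273 -0.00153513 -0.02435307] 9.6083 [0.59764546 0.21119732 0.12578324] [ 0.42718294 -0.4266174  -0.56337312  0.56402399]
```

View pics/gc.png

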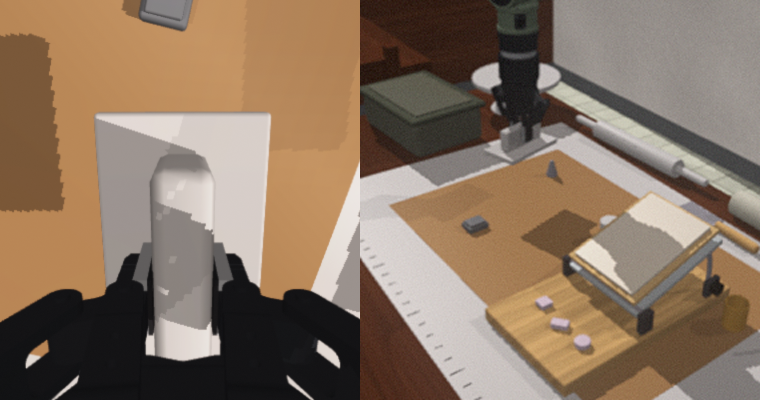

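Run:
```python
from h import *
E=np.linalg.inv(cal("wrist")["hand_eye"])
obs=[((235,113.5),(-65,-38,10)),((410,113.5),(-65,38,10)),]
T=lambda L,p,h:np.array([p[1]+L[1]*1e-3+p[2]*L[0]*1e-3, h-L[2]*1e-3, -(p[0]+L[0]*1e-3)+p[2]*L[1]*1e-3])
# tool x=sy, tool y=-sz, tool z=-sx ; p0 = smoother centre offset from TCP along sx, p1 along sy, p2 yaw
for h in (.0168,None):
    f=lambda p:np.ravel([proj(T(L,p,p[3] if h is None else h),"wrist",E)[0]-uv for uv,L in obs])
    s=least_squares(f,[0,0,0]+([.017] if h is None else [])); print(h,s.x.round(4),s.fun.round(2))
d=json.load(open("g.json")); M=R.from_quat(np.roll(d[1],-1)).as_matrix(); print(M.round(4))
```

```text
0.0168 [0.0006 0.0001 0.0008] [-1.74  0.11  1.74  0.11]
None [0.0006 0.0001 0.0009 0.0198] [-0. -0.  0. -0.]
[[-2.710e-01 -1.200e-03 -9.626e-01]
 [ 9.626e-01 -3.000e-04 -2.710e-01]
 [ 1.000e-04 -1.000e+00  1.200e-03]]
```

Run:
```python
from h import *
d=json.load(open("est.json")); ps=d["ps"]
M=Rz(ps[2]); q=Q(toolM(M,1)); S=lambda x,y,z: stand_pts(ps,np.array([x,y,z])/1e3)[0]
bot.move_pose(tcp(S(-152,132,80),M),q)
print(bot.move_linear(tcp(S(-152,132,26),M),speed=.08,until_force=8),bot.read_position())
print(bot.move_linear(tcp(S(-152,-100,26),M),speed=.08,until_force=20),bot.read_position(),bot.read_ft_force())
bot.move_linear(tcp(S(-152,-100,110),M),speed=.12)
bot.move_pose(tcp(S(-152,60,140),M),q)
print(bot.read_clock())
im=bot.camera("side"); b=bot.camera("scene")
for c in("side","scene"): print([(np.round(x["bbox"]).tolist(),round(x["confidence"],2)) for x in bot.search_frame(c,"chip0")])
cv2.imwrite("pics/sw.png",np.hstack([cv2.resize(im[170:390,200:440,::-1],(400,367),interpolation=2),cv2.resize(b[110:240,160:302,::-1],(400,367),interpolation=2)]))
```

```text
False [ 0.42000507 -0.04031161  0.0426703 ]
False [ 0.43198313 -0.27180905  0.04250671] [ 0.12063619 -0.38323684 -2.08051546]
16.2583
[([342.0, 342.0, 14.0, 12.0], 0.5), ([331.0, 355.0, 9.0, 19.0], 0.41)]
[([229.0, 142.0, 12.0, 12.0], 0.38)]
```

View pics/sw.png

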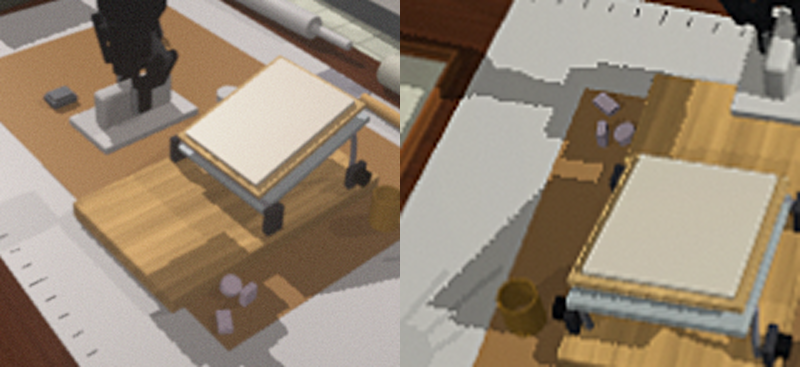

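```bash
cat >> h.py <<'E'
d_=json.load(open("est.json")); ps_=d_["ps"]
def place(sl,depth,sl_pos=None):
    "TCP pose for smoother on plaque with pitch sl, underside centre at -depth (mm) along normal of plaque at slope sl_pos"
    sp=sl if sl_pos is None else sl_pos
    c=stand_pts(ps_,plq(sp,0,0,depth))[0]; M=plaqueM(ps_[2],sl); return tcp(c,M),Q(toolM(M,1)),M
def wrench(M): return M.T@np.array(bot.read_ft_force()),M.T@np.array(bot.read_moment())
E
python3 - <<'E'
from h import *
for n,c,uv in [("disc","side",(200+232*.6,170+285*.6)),("sq","side",(200+248*.6,170+294*.6)),("strip","side",(200+224*.6,170+321*.6)),("disc","scene",(160+225*.355,110+132*.354)),("strip","scene",(160+206*.355,110+103*.354))]:
    w=unproj(uv,.009,c,ext(c)); print(n,c,(Rz(ps_[2]).T@(w-[ps_[0],ps_[1],0])*1e3).round(0))
sl=np.radians(16.5)
M0=Rz(ps_[2]); q0=Q(toolM(M0,1)); p=np.array(bot.read_position())
bot.move_linear(p+[0,0,.06],speed=.15)
P,q,M=place(sl,-50); bot.move_pose(P,q)
P,q,M=place(sl,-12); bot.move_linear(P,speed=.08); bot.wait(.4)
f0,m0=wrench(M); print("tare",f0.round(2),m0.round(3))
P1,_,_=place(sl,6)
hit=bot.move_linear(P1,speed=.012,until_force=3); bot.wait(.3)
f,m=wrench(M); x=np.array(bot.read_position())
c=stand_pts(ps_,plq(sl,0,0,0))[0]
print(hit,"df",(f-f0).round(2),"dm",(m-m0).round(3),"depth mm",(-(M.T@(x-tcp(c,M)))*1e3).round(2),bot.read_clock())
json.dump([f0.tolist(),m0.tolist()],open("tare.json","w"))
E
```

```text
disc side [-148. -115.    9.]
sq side [-143. -135.    9.]
strip side [-188. -148.    9.]
disc scene [-147. -111.    9.]
strip scene [-180. -141.    9.]
tare [-0.45 -0.1  -2.04] [0.009 0.366 0.054]
True df [ 2.39 -1.07  4.17] dm [-0.125 -0.733 -0.08 ] depth mm [ 0.63 -0.21 -0.1 ] 19.9667
```

Run:
```python
from h import *
bot.set_gripper(0.0,grasp_force=100)
ref=np.radians(17.0)
_,_,Mr=place(ref,0); cr=stand_pts(ps_,plq(ref,0,0,0))[0]
for sd in (16.3,17.3,18.3):
    sl=np.radians(sd)
    P,q,M=place(sl,-7,ref); bot.move_linear(P,speed=.03,rotation=q); bot.wait(.25)
    f0,m0=wrench(M)
    P1,_,_=place(sl,6,ref)
    hit=bot.move_linear(P1,speed=.015,until_force=2); bot.wait(.25)
    f,m=wrench(M); x=np.array(bot.read_position()); Mt=R.from_quat(np.roll(bot.read_tool_rot(),-1)).as_matrix()
    und=x-(-Mt[:,1])*H
    df=f-f0; dm=m-m0
    print(sd,hit,"df",df.round(2),"dm",dm.round(3),"und",((Mr.T@(und-cr))*1e3).round(2),"rx L=.2: %.3f ry %.3f"%((-dm[1]-.2*df[0])/df[2],(dm[0]-.2*df[1])/df[2]),"act pitch",np.degrees(np.arctan2(Mt[1,2]*0+Mt[2,2]*-1,np.hypot(Mt[0,2],Mt[1,2]))).round(2),round(bot.read_clock(),2))
P,q,M=place(ref,-7); bot.move_linear(P,speed=.03,rotation=q); bot.wait(.2)
im=bot.camera("wrist"); cv2.imwrite("pics/p1.png",im[:,:,::-1]); s=bot.camera("side"); cv2.imwrite("pics/p1s.png",s[:,:,::-1])
cv2.imwrite("pics/p1c.png",np.hstack([im[:,140:500,::-1],cv2.resize(s[190:350,285:445,::-1],(400,400),interpolation=2)]))
```

```text
16.3 True df [ 0.94 -0.58  2.93] dm [-0.069 -0.495 -0.04 ] und [-0.64  0.24  0.31] rx L=.2: 0.105 ry 0.016 act pitch 16.24 21.62
17.3 True df [ 1.38 -0.32  3.78] dm [-0.031 -0.482 -0.114] und [-0.75  0.33 -0.72] rx L=.2: 0.055 ry 0.009 act pitch 17.23 23.07
18.3 True df [ 1.61 -0.43  3.43] dm [-0.149 -0.159  0.043] und [-0.75  0.25  0.02] rx L=.2: -0.048 ry -0.018 act pitch 18.23 24.52
```

View pics/p1c.png

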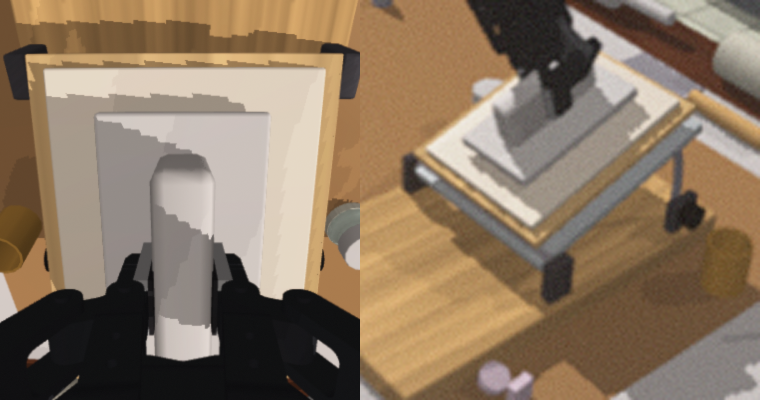

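Run:
```python
from h import *
pos,rot=bot.read_position(),bot.read_tool_rot(); Ew=ext("wrist",pos,rot); s=np.radians(17.7)
ob=[((185,69),(-85,-65)),((466,69),(-85,65))]
f=lambda p:np.ravel([proj(stand_pts([ps_[0]+p[0],ps_[1]+p[1],ps_[2]],plq(s,*xy)),"wrist",Ew)[0]-uv for uv,xy in ob])
r=least_squares(f,[0,0]); off=r.x; print("stand offset xy mm",(off*1e3).round(1),r.fun.round(1))
g=np.ravel([proj(stand_pts(ps_,plq(s,*xy)),"wrist",Ew)[0]-uv for uv,xy in ob]); print(g.round(1), bot.read_clock())
```

```text
stand offset xy mm [1.3 1.7] [-0.8 -0.   0.8  0.3]
[-5.  -3.1 -2.1 -2.8] 25.2083
```

```bash
cat > press.py <<'E'
from h import *
SL=np.radians(17.7); OFF=np.array([.001,.0017,0])
def W(M,n=5):
    a=[]
    for _ in range(n): a.append(np.r_[wrench(M)]); bot.wait(.03)
    return np.mean([np.ravel(v) for v in a],0)
def tgt(d,sl=SL):
    P,q,M=place(sl,d,SL); return P+OFF,q,M
def und(M):
    x=np.array(bot.read_position()); Mt=R.from_quat(np.roll(bot.read_tool_rot(),-1)).as_matrix()
    return M.T@(x+Mt[:,1]*H-stand_pts(ps_,plq(SL,0,0,0))[0]-OFF)*1e3
def show(t,M,w0,d):
    w=W(M)-w0; print(t,"d",round(d,2),"df",w[:3].round(2),"dm",w[3:].round(3),"und",und(M).round(2),"t",round(bot.read_clock(),2)); return w
E
python3 - <<'E'
from press import *
P,q,M=tgt(-5); bot.move_linear(P,speed=.03,rotation=q); bot.wait(.3)
w0=W(M); json.dump(w0.tolist(),open("w0.json","w")); print(und(M).round(2))
d=-5
for d in (-1,0,1,2,3,4):
    P,_,_=tgt(d); bot.move_linear(P,speed=.012); bot.wait(.15); w=show("",M,w0,d)
    if w[2]>5.5: break
E
```

```text
[ 0.02 -0.03  5.  ]
 d -1 df [ 0.67  0.24 -0.34] dm [-0.012 -0.011 -0.01 ] und [ 0.06 -0.04  1.06] t 26.73
 d 0 df [ 0.8  -0.21  0.62] dm [ 0.031  0.004 -0.002] und [ 0.1  -0.05  0.04] t 27.29
 d 1 df [1.35 0.08 2.05] dm [ 0.033 -0.006 -0.009] und [ 0.14 -0.06 -0.94] t 27.86
 d 2 df [ 1.57 -0.11  4.04] dm [ 0.045 -0.027  0.035] und [ 0.24 -0.09 -1.89] t 28.43
 d 3 df [ 2.07 -0.18  5.43] dm [ 0.091 -0.065 -0.006] und [ 0.22 -0.07 -2.91] t 28.99
 d 4 df [ 2.17 -0.17  6.61] dm [ 0.121  0.022 -0.011] und [ 0.21 -0.1  -3.88] t 29.56
```

Run:
```python
from press import *
w0=np.array(json.load(open("w0.json"))); M=tgt(0)[2]
cop=lambda w:np.round([(-w[4]-.2*w[0])/w[2],(w[3]-.2*w[1])/w[2]],3)
d=4
for a in (17.5,17.35,17.2):
    P,q,_=tgt(d,np.radians(a)); bot.move_linear(P,speed=.01,rotation=q); bot.wait(.3); w=show(a,M,w0,d); print(cop(w))
    if cop(w)[0]>-.03: break
for k in range(4):
    e=9.0-w[2]
    if abs(e)<.3: break
    d=min(d+np.clip(e/1.5*.85,-1,1),6.5); P,q,_=tgt(d,np.radians(a)); bot.move_linear(P,speed=.01); bot.wait(.3); w=show("press",M,w0,d); print(cop(w))
json.dump([a,d],open("last.json","w"))
```

```text
17.5 d 4 df [ 1.51 -0.28  6.6 ] dm [ 0.112 -0.084  0.012] und [ 0.18 -0.07 -3.9 ] t 30.27
[-0.033  0.025]
17.35 d 4 df [ 0.99 -0.46  6.44] dm [ 0.007 -0.213 -0.013] und [ 0.05 -0.06 -3.98] t 30.99
[0.002 0.015]
press d 5.0 df [ 0.69 -0.24  7.63] dm [ 0.072 -0.159 -0.028] und [ 0.1  -0.08 -4.83] t 31.71
[0.003 0.016]
press d 5.77 df [0.18 0.25 8.49] dm [ 0.103 -0.097 -0.003] und [ 0.08 -0.06 -5.51] t 32.42
[0.007 0.006]
press d 6.06 df [ 0.72 -0.52  8.96] dm [ 0.104 -0.098 -0.009] und [ 0.03 -0.06 -5.78] t 33.14
[-0.005  0.023]
```

Run:
```python
from press import *
im=bot.camera("wrist"); s=bot.camera("side"); M=tgt(0)[2]; w0=np.array(json.load(open("w0.json")))
show("hold",M,w0,0); print(bot.read_gripper_width())
cv2.imwrite("pics/fin.png",np.hstack([im[:,140:500,::-1],cv2.resize(s[200:380,270:450,::-1],(400,400),interpolation=2)]))
```

```text
hold d 0 df [-0.17 -0.05  8.99] dm [ 0.127 -0.097 -0.002] und [ 0.08 -0.08 -5.78] t 33.41
0.24515232453222854
```

View pics/fin.png

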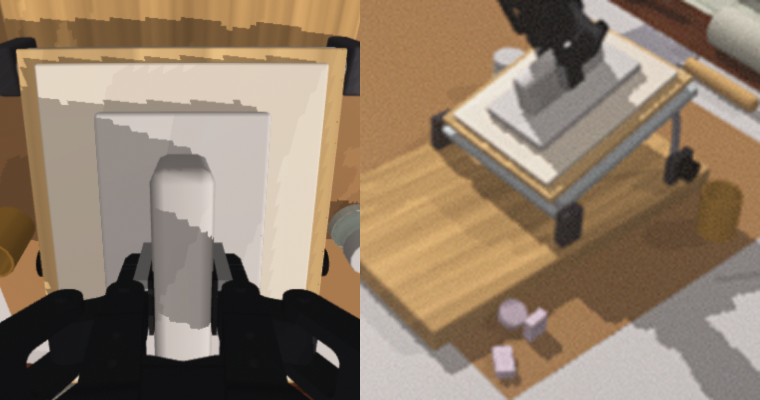

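```bash
python3 -c "
from cell import bot
bot.close_job()"
```

```text
the job is handed in; nothing more can be done
```

The job is handed in at about 33 s. The arm is still gripping the smoother by its rib and pressing it on the plaque.

- **Offcuts:** I swept across the foot with the smoother's plate held about 2 mm above it. The pictures afterwards show all three offcuts on the table beside the foot. The disc lies close against the foot's side and may be leaning on it; I did not check this more closely.
- **Slope:** The picture fits gave 15.3 to 17.5 degrees and disagreed with each other. I settled it by light touches and by watching the moment while pressing, and used 17.35 degrees. At the end the centre of pressure was within about 1 to 2 cm of the smoother's centre. That figure relies on a wrist-sensor distance of about 0.2 m, which I estimated rather than measured.
- **Centring:** The final wrist picture shows the smoother centred across the plaque to about 1 mm. Along the slope I corrected it from a fit to the plaque's edge, but did not measure it again afterwards.
- **Pressing:** The last reading was 9.0 N along the face's normal, which corresponds to about 5.0 mm of sinking. The arm's own travel suggests 5.3 to 5.5 mm. Both are well short of the 12 mm limit.
- **Other things:** The jar and cutter look unmoved in the last picture. The veiner and nozzle were not in that picture; nothing went near them after the smoother was picked up.

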